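# Close, pin and hold a sprung bearing jig

## Task

A ball bearing lies in the open clamshell jig: swing the hinged leaf down onto it, then take the pin with the tall knob from the rack and push it down through the hole in the leaf into the hole in the base until its collar sits on the leaf. The spring under the bearing keeps the leaf ajar, so push down on the pin or leaf until the leaf is fully shut, and finish like that: still holding the leaf pressed shut, not letting go. Leave the low-headed plug in the rack and the other things on the bench where they are.

Things in the scene. Friction and masses are not known exactly. Their poses are not given: they have to be found in the camera images.
- jig: steel base of the jig, fixed to the bench, 164 x 96 mm, 12 mm thick; origin: centre of its underside on the bench; x points from the pin-hole end to the hinge end, z up. Hinge axis: along y at x=+65, z=39 mm, between two ears up to z=45 mm. The bearing's round nest (64 mm across, up to z=24 mm) is at x=y=0; the pin post (30 x 44 mm, up to z=33 mm) is at x=-55 mm.
- leaf (a joint): angle of the jig's hinged leaf (rad): 0 = fully shut, level; grows as it opens (1.6 = upright, its stop). It stays where it stands above about 0.85; pushed well below that it sinks by itself in a second or two and rests ajar at about 0.07 (its hole 8 mm high) on the bearing. From there about 7 N down at the pin hole shuts it, and then it is hard; let go, it springs up again.
- leaf_edge (a point): the leaf is an aluminium plate 66 mm wide and 10 mm thick, the hinge axis in its middle plane. This is the middle of its free edge, 146 mm from the hinge axis, half-way through the plate, whose top is 44 mm above the bench when shut; when the leaf is shut it points to -x of the jig. A low lip, 40 mm wide, stands 6 mm above the plate's top there.
- leaf_hole (a point): centre of the 13 mm pin hole, on the leaf's upper face (the one away from the bearing); 120 mm from the hinge axis; z is the face's normal. A drill bush 29 mm across and 5 mm high stands 55 mm from it towards the hinge.
- base_hole (a point): centre of the mouth of the 12 mm pin hole in the base's post, 33 mm above the bench; the hole goes straight down through to the bench. When the leaf is shut the two holes are in line.
- bearing_centre (a point): centre of the loose steel ball bearing, 52 mm across and 15 mm thick, flat in the nest on a sprung brass pad that gives 5 mm.
- rack: fixed aluminium block 46 x 106 x 42 mm; origin: centre of its underside; two 12.5 mm holes at y=+30 and y=-30 mm hold the pin and the plug, which may be either way round.
- pin_grip (a point): the locking pin: centre of its dark ribbed knob, 18 mm across and 32 mm tall, grip it here. Below the knob: a collar 24 mm across and 6 mm thick, then a 10 mm shank 39 mm long with a tapered tip (last 6 mm). The knob's centre is 22 mm above the collar's underside and 61 mm above the tip. It stands upright in the rack, collar on the rack's top; its z axis points up. 80 g.
- pin: the locking pin as a whole, origin at its tip, z up along the pin.
- pin_collar (a point): centre of the underside of the pin's collar.
- pin_tip (a point): tip of the pin.
- plug_head (a point): centre of the low head (24 mm across, 10 mm high, no knob) of the short plug that stands in the rack's other hole, 60 mm from the pin; not to be used.
- tin_mid (a point): bystander: round tin, 61 mm across, 37 mm high; its centre.
- marker_mid (a point): bystander: marker pen, 127 mm long, 17 mm thick, lying; its middle.
- chisel_mid (a point): bystander: steel chisel, 170 mm long, 17 mm thick, lying; its middle.

How it is judged (in metres and radians):
On the way, in this order (a step that is already met when the one before it is completed fails the run):
1. the leaf is down on the bearing (0.12 rad or less) (value of joint leaf below 0.12 rad), for 0.2 s.
2. the pin is through the leaf and in the base, collar on the leaf (distance between pin_collar and leaf_hole below 0.005 m and z of pin_tip in the frame of jig below 0.018 m and angle between pin's own z axis and vertical below 0.15 rad), for 0.1 s.
At the end, for the whole second after the job is handed in: The gripper is still pressing on the pin or leaf (more than 3 N), the leaf is within 0.015 rad of fully shut, the pin stands in both holes (tilt under 0.15 rad, tip less than 18 mm above the bench) with its collar within 5 mm of its seat on the leaf, and the bearing is in its nest (within 6 mm) (all of step 2 and value of joint leaf below 0.015 rad and (contact force between the fingers and jig above 3 N or contact force between the fingers and pin above 3 N) and horizontal distance between bearing_centre and jig below 0.006 m); the arm keeps its last pose, push and grip.
It fails at once if the plug is moved more than 30 mm (distance of plug_head from where it was at the start of the episode above 0.03 m).
It fails at once if a bystander (tin, marker, chisel) is moved more than 30 mm (distance of any of tin_mid, marker_mid, chisel_mid from where it was at the start of the episode above 0.03 m).
It also fails if it takes over 58 s, if anything falls off the work surface, if the arm or the gripper's body presses on something with over 40 N, if the wrist force passes 120 N, or if a joint passes its speed limit or range.

## Robot

A 7-joint arm with a two-finger parallel gripper is mounted at the origin on a cart in front of the work surface, level with it; the furniture and walls round the work are solid. World frame = base frame: x ahead of the robot, y to its left, z up, the work surface at z = 0. Lengths are in mm, angles in degrees, forces in N, time in s.
With the tool pointing down it reaches from about 425 to 875 mm from the base axis. Payload 4.7 kg.
Tool frame: the origin (TCP) lies midway between the tips of the shut fingers; the grasp point (between the pads) lies 19 mm behind it; z points along the fingers, y is the line along which they close (so a half turn about z gives the same grasp; the last joint's range is limited). The gripper opens to 87 mm and grips with 3 to 60 N. Pads are 19 mm wide; open, the fingers measure 117 mm over their backs; the gripper's body (75 mm by 190 mm) begins 51 mm behind the grasp point.
Start: joints at [74.204, 18.392, -4.016, 83.108, 1.295, 78.541, -3.26], TCP at [185.724, -622.922, 222.587] pointing down, gripper open.
Joint ranges: [-163.93, 163.93], [-17.29, 119.83], [-79.2, 71.16], [3.27, 140.29], [-89.18, 269.18], [5.43, 117.66], [-154.24, 154.24]. Speed limits (degrees/s): [147.25, 147.25, 180, 180, 180, 180, 180].

## Interface

Orientations are given as a 3x3 rotation matrix whose columns are the frame's x, y, z axes.
In Python, from rig import manip gives the robot as it stands.
- The arm moves only by the shell command python3 -m crank 'ROWS' [FORCE]. ROWS is JSON, a list of rows, each a list of 3 entries, a list of its own where there are three numbers: the turn, a rotation vector about the tool's x, y, z scaled (see below), then the shift along the tool's x, y, z scaled (see below), then the opening, from -1 (shut) to 1 (fully open). A call has 1 to 8 rows; each row is the pose to reach, as a shift and turn from the pose commanded when the call began, along the tool's axes at that moment; what a row does not reach only later rows make up. The controller multiplies each number of a shift by 0.2 m and each number of a turn by pi/2 rad. A row lasts 1/10 s, in which the tool goes at most 50 mm and 8.59 degrees, less where a joint would pass 70% of its speed; a pose out of reach is approached as far as the arm can. A call with a number of a shift or a turn outside -1 to 1 is refused whole. A call with a gripper value outside its range is refused whole. The fingers move at their own pace and stop on an object; FORCE is the grip in N (left out, the last holds). Time passes only in rows, so rows that repeat a pose let the fingers close. It gives the time, the measured TCP pose, the force, the opening and the grip force at its end, in the units of the state.
- manip.sense(): the state, without advancing time (a new reading comes with each control period).
- manip.get_image(name): name is "scene" or "top"; returns a dict with "image" (384x512x3 uint8, blue, green, red), "fx", "fy", "cx", "cy" (pixels), "dist_coeffs" ([k1, k2, p1, p2, k3] as OpenCV has them; the pictures are not rectified), "camera_from_world" (4x4, takes a point from world to camera coordinates). Camera axes: x right, y down, z forward; pixel columns grow to the right and rows downward; lengths in mm; the calibration is good to about 2 mm. A picture is of the moment at which its call begins. There is no depth.
- manip.sign_off(): hands the job in; it is judged then, once.
Trained networks look in a picture, given as the dict that the camera call returned (one of the last four; its "shot" number tells which), for a name from the list of things; names that differ only in an ending like _2 or _b are one class to them, and where a whole thing is asked for, a point or a joint stands for the part that bears it (a point fixed in the world has none). Each returns a list of dicts, best first, with "score" (0 to 1); they miss things now and then, are a little off and sometimes report something else, mostly with a low value. They report only what shows in the picture. A call takes as long as a camera call.
- manip.silhouettes(name, picture): "mask" (384x512 bool, what is visible of it) and "at" ([column, row] in pixels, amid what is visible of it).
- manip.mark_of(name, picture): "at" ([column, row] in pixels: a listed point, or the origin of a listed thing).
The state is a dict: "time_s": time; "joint_pos": joint angles; "joint_velocities": joint speeds; "effort": joint torques, N m; "tcp_pos": TCP position; "eef_rot": TCP orientation; "contact_force": force on the tool from outside, world axes, zero at the start; "moment": the same for the moment, N m; "opening": opening from 0.0 (shut) to 1.0 (fully open); "grip_force": force on a finger pad.
Only numpy, scipy, OpenCV 4.12 (cv2) and the standard library are available. Lean on these libraries where they do the work, as an engineer would, in place of code of your own. Each camera call takes 0.05 s, during which the arm holds its last target. There are 200 camera calls.

## Working session

There is one attempt and no reset: what is moved stays moved. The work goes in short steps, Python scripts to look and compute and a shell command to move; the robot and the scene stay as the last step left them, time stands still between calls to the robot, and variables do not carry over. Pictures are saved under pics/ and viewed, at most 10 in all, crops included, and the job is handed in when it is done.

```bash
mkdir -p pics; ls
cat > h.py <<'E'
import numpy as np, cv2
from rig import manip
def cam(n):
    return manip.get_image(n)
def ray(p,uv):
    K=np.array([[p['fx'],0,p['cx']],[0,p['fy'],p['cy']],[0,0,1.]])
    n=cv2.undistortPoints(np.array([[uv]],float),K,np.array(p['dist_coeffs'],float))[0,0]
    T=np.array(p['camera_from_world']);R=T[:3,:3]
    return -R.T@T[:3,3], R.T@np.array([n[0],n[1],1.])
def atz(p,uv,z):
    o,d=ray(p,uv); return o+d*(z-o[2])/d[2]
def tri(obs):
    A=np.zeros((3,3));b=np.zeros(3);L=[]
    for p,uv in obs:
        o,d=ray(p,uv);d/=np.linalg.norm(d);M=np.eye(3)-np.outer(d,d);A+=M;b+=M@o;L.append((o,d))
    x=np.linalg.solve(A,b); return x,[round(float(np.linalg.norm(np.cross(x-o,d))),1) for o,d in L]
def proj(p,X):
    T=np.array(p['camera_from_world']);K=np.array([[p['fx'],0,p['cx']],[0,p['fy'],p['cy']],[0,0,1.]])
    return cv2.projectPoints(np.array([X],float),cv2.Rodrigues(T[:3,:3])[0],T[:3,3],K,np.array(p['dist_coeffs'],float))[0][0,0]
E
cat > m.py <<'E'
from h import *
np.set_printoptions(precision=1,suppress=True)
P={n:cam(n) for n in('scene','top')}
for n in P: cv2.imwrite(f'pics/a_{n}.png',P[n]['image'])
for n in P: print(n,'cam at',ray(P[n],(256,192))[0])
for k in['jig','leaf_edge','leaf_hole','base_hole','bearing_centre','rack','pin_grip','pin_tip','pin_collar','plug_head','tin_mid','marker_mid','chisel_mid']:
    o=[];s=''
    for n in P:
        r=manip.mark_of(k,P[n])
        if r: o.append((P[n],r[0]['at'])); s+=f" {n} {np.array(r[0]['at'])} {r[0]['score']:.2f}"+(f"(+{len(r)-1})" if len(r)>1 else '')
    print(k,s,*(tri(o) if len(o)==2 else ''))
s=manip.sense();print(s['tcp_pos'],s['eef_rot'],s['contact_force'],s['time_s'])
E
python3 m.py
```

```text
pics
scene cam at [-70.7 647.7 489.8]
top cam at [ 380.5  -57.8 1427.4]
jig  scene [253.3 210.3] 0.68(+1) top [274.  183.2] 0.63 [ 536.3 -106.2   -1.6] [2.4, 2.4]
leaf_edge  scene [250.3 152.5] 0.92 top [276.1 172.7] 0.79 [ 545.1 -107.5  178.4] [4.5, 4.5]
leaf_hole  scene [245.2 162.3] 0.91 top [274.5 167.6] 0.50(+1) [ 563.8 -104.6  146.5] [5.4, 5.4]
base_hole  scene [266. 208.] 0.67 top [273.1 204. ] 0.59(+1) [472.7 -98.   27.6] [5.5, 5.5]
bearing_centre  scene [152.6 246.9] 0.40 top [274.5 183.4] 0.50 [630.2  14.7 -76. ] [149.7, 149.7]
rack  scene [166.8 263.3] 0.93 top [169.9 186.3] 0.80(+1) [524.2 233.8   5.6] [1.8, 1.8]
pin_grip  scene [151.6 246.5] 0.45(+1) top [274.  183.5] 0.63(+2) [629.6  17.3 -72.8] [150.4, 150.4]
pin_tip  scene [152.6 269.6] 0.61(+1) top [274.4 201.5] 0.64 [ 578.2   34.3 -109.7] [171.4, 171.4]
pin_collar  scene [150.7 254.4] 0.46(+1) top [156.8 184.7] 0.45 [526.  268.6  48.2] [0.1, 0.1]
plug_head  scene [168.5 238.5] 0.59(+1) top [177.4 183.1] 0.60 [533.9 204.9  54.1] [4.5, 4.5]
tin_mid  scene [307.6 179.2] 0.76(+1) top [360.9 192.7] 0.62 [ 508.8 -387.6   11.8] [1.5, 1.5]
marker_mid  scene [265.6 247.1] 0.68 top [225.6 237.6] 0.51 [364.4  53.1  15.4] [5.0, 5.0]
chisel_mid  scene [276.9 170.8] 0.62(+1) top [362.6 151. ] 0.51 [ 646.2 -396.3   11.3] [0.7, 0.7]
[ 185.7 -622.9  222.6] [[ 1.   0.3 -0. ]
 [ 0.3 -1.  -0. ]
 [-0.   0.  -1. ]] [-0.9  0.2  0.4] 1.4
```

Run:
```python
import cv2,numpy as np
a=cv2.imread('pics/a_scene.png');b=cv2.imread('pics/a_top.png')
a=cv2.resize(a[120:300,100:340],(800,600),interpolation=3);b=cv2.resize(b[130:250,140:300],(800,600),interpolation=3)
cv2.imwrite('pics/c1.png',a);cv2.imwrite('pics/c2.png',b)
```

```text
(no output)
```

View pics/c1.png

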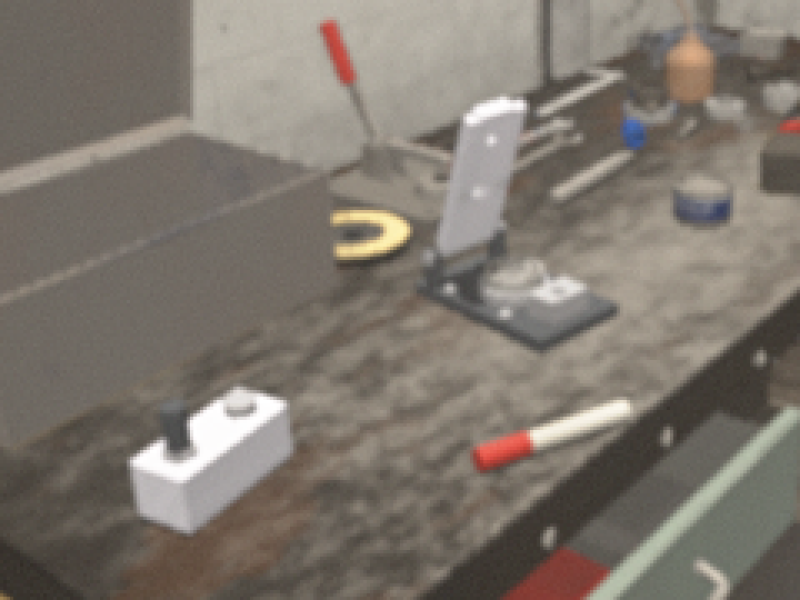

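View pics/c2.png

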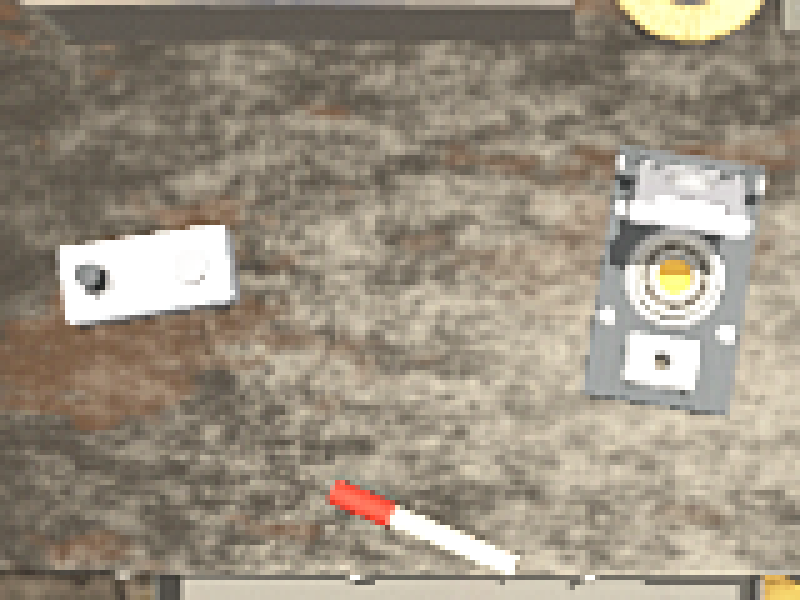

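Scene view: the leaf stands open at about 1.3 rad, the pin (dark knob) is in the rack hole farther from the jig, and the plug is in the nearer one. Top view (crop): jig corners at about (622,147), (763,165), (585,395) and (728,413), base hole (661,360), knob (92,275).

```bash
cat > m2.py <<'E'
from h import *
np.set_printoptions(precision=1,suppress=True)
t=cam('top');s=cam('scene')
f=lambda u,v:(140+(u+.5)/5-.5,130+(v+.5)/5-.5)
C=[atz(t,f(*c),12) for c in[(622,147),(763,165),(728,413),(585,395)]]
print(np.array(C)); c=np.mean(C,0); d=(C[0]+C[1]-C[2]-C[3])/2; print('jig c',c,'len',np.linalg.norm(d),'yaw',np.degrees(np.arctan2(d[1],d[0])), 'wid',np.linalg.norm(C[0]-C[1]))
e=d/np.linalg.norm(d)
print('basehole pred',c-55*e,'seen',atz(t,f(661,360),33),'hinge',c+65*e, 'bearing seen',atz(t,f(674,276),25))
for k in['jig','pin_grip','plug_head','leaf_hole','leaf_edge','rack']:
    for n,p in(('s',s),('t',t)):
        print(k,n,[(np.array(r['at']),round(r['score'],2),int(r['mask'].sum())) for r in manip.silhouettes(k,p)[:3]],[(np.array(r['at']),round(r['score'],2)) for r in manip.mark_of(k,p)[:3]])
K=[atz(t,f(*c),42) for c in[(60,247),(224,227),(236,298),(67,325)]]
print('rack',np.array(K),np.mean(K,0)); print('knob top',atz(t,f(92,275),80), 'plug',atz(t,f(193,265),52))
print('box front',atz(t,f(575,40),0),atz(t,f(40,10),60),'disc',atz(t,f(690,40),0))
g=lambda u,v:(100+u*.3,120+v*.3)
print('knob tri',tri([(t,f(92,275)),(s,g(176,405))]),'leaf top L/R',*[tri([(t,f(*a)),(s,g(*b))]) for a,b in(((622,205),(475,100)),((752,228),(528,103)))])
print('box corner height', [proj(s,[X[0],X[1],z]) for z in (0,100,200) for X in [atz(t,f(575,40),0)]], g(330,180),g(330,275))
E
python3 m2.py
```

```text
[[ 615.8  -71.6   12. ]
 [ 604.6 -163.5   12. ]
 [ 442.9 -140.7   12. ]
 [ 454.1  -48.5   12. ]]
jig c [ 529.4 -106.1   12. ] len 163.3013402935201 yaw -8.07110353332063 wid 92.59861484226863
basehole pred [474.9 -98.4  12. ] seen [475.5 -96.8  33. ] hinge [ 593.7 -115.2   12. ] bearing seen [ 530.1 -105.2   25. ]
jig s [(array([249.5, 195.9]), 0.85, 1787)] [(array([253.9, 209.1]), 0.93)]
jig t [(array([276.7, 186.8]), 0.59, 1241)] [(array([275.7, 185.5]), 0.61)]
pin_grip s [(array([154.3, 245.3]), 0.57, 147), (array([244.8, 172.1]), 0.56, 781)] [(array([150.8, 246. ]), 0.71)]
pin_grip t [(array([157.2, 184.3]), 0.41, 49)] [(array([158. , 183.8]), 0.36)]
plug_head s [(array([150.6, 247. ]), 0.36, 163)] [(array([171. , 240.2]), 0.59)]
plug_head t [] [(array([224.9, 235.2]), 0.62), (array([178.9, 184.6]), 0.44), (array([269.7, 203.3]), 0.38)]
leaf_hole s [(array([246.2, 170.7]), 0.94, 752)] [(array([246.8, 158.2]), 0.63), (array([165. , 266.3]), 0.16)]
leaf_hole t [(array([276.4, 168.1]), 0.48, 271), (array([276.1, 187.1]), 0.2, 1280)] [(array([276.7, 169.6]), 0.69)]
leaf_edge s [(array([245.2, 172.8]), 0.76, 751)] [(array([246.8, 153.8]), 0.6)]
leaf_edge t [(array([276.6, 169.5]), 0.8, 295)] [(array([278., 170.]), 0.65)]
rack s [(array([166.3, 259.4]), 0.68, 1051)] [(array([166.5, 266.7]), 0.79)]
rack t [(array([170.2, 187.3]), 0.88, 521)] [(array([171.6, 189. ]), 0.55)]
rack [[544.9 287.6  42. ]
 [558.2 182.   42. ]
 [512.8 173.3  42. ]
 [495.  281.6  42. ]] [527.7 231.1  42. ]
knob top [523.  257.4  80. ] plug [532.6 199.4  52. ]
box front [689.2 -40.3   0. ] [695.3 301.2  60. ] disc [ 689.7 -116.3    0. ]
knob tri (array([523.8, 258.6,  77. ]), [0.7, 0.7]) leaf top L/R (array([547.3, -73.8, 194.4]), [6.3, 6.3]) (array([ 541.4, -145.8,  173.4]), [1.2, 1.2])
box corner height [array([201. , 204.8]), array([198.2, 175. ]), array([195.1, 142.7])] (199.0, 174.0) (199.0, 202.5)
```

```bash
cat > w.py <<'E'
import sys,numpy as np
from rig import manip
from scipy.spatial.transform import Rotation as Ro
# usage: w.py x y z yaw : shift and turn from now in row units
x,y,z,yaw=map(float,sys.argv[1:5]); s=manip.sense(); R=np.array(s['eef_rot']); a=np.radians(yaw)
ex=np.array([np.cos(a),np.sin(a),0]); G=np.column_stack([ex,np.cross([0,0,-1],ex),[0,0,-1]])
d=R.T@(np.array([x,y,z])-s['tcp_pos'])
print('turn',np.round(Ro.from_matrix(R.T@G).as_rotvec()/(np.pi/2),3),'shift',np.round(d/200,3),'tcp',np.round(s['tcp_pos'],1),'yaw',round(np.degrees(np.arctan2(R[1,0],R[0,0])),1),'F',np.round(s['contact_force'],1),'t',s['time_s'],'open',s['opening'])
E
python3 w.py 619 -118 222 -8; python3 w.py 619 -118 140 -8
```

```text
turn [0.    0.    0.273] shift [ 2.798 -1.8    0.003] tcp [ 185.7 -622.9  222.6] yaw 16.6 F [ 0.3 -0.1  1. ] t 2.7 open 0.9999650399751472
turn [0.    0.    0.273] shift [ 2.798 -1.8    0.413] tcp [ 185.7 -622.9  222.6] yaw 16.6 F [ 0.3 -0.1  1. ] t 2.7 open 0.9999650399751472
```

```bash
python3 -m crank '[[[0,0,0],[0.2,-0.128,0],-1],[[0,0,0],[0.4,-0.257,0],-1],[[0,0,0],[0.6,-0.386,0],-1],[[0,0,0],[0.8,-0.514,0],-1],[[0,0,0],[1,-0.643,0],-1]]' 20; python3 -m crank '[[[0,0,0],[0.2,-0.128,0],-1],[[0,0,0],[0.4,-0.257,0],-1],[[0,0,0],[0.6,-0.386,0],-1],[[0,0,0],[0.8,-0.514,0],-1],[[0,0,0],[1,-0.643,0],-1]]'; python3 -m crank '[[[0,0,0.07],[0.2,-0.128,0],-1],[[0,0,0.14],[0.4,-0.257,0],-1],[[0,0,0.21],[0.6,-0.386,0],-1],[[0,0,0.273],[0.798,-0.514,0],-1],[[0,0,0.273],[0.798,-0.514,0.2],-1],[[0,0,0.273],[0.798,-0.514,0.41],-1],[[0,0,0.273],[0.798,-0.514,0.41],-1]]'; python3 w.py 619 -118 140 -8
```

```text
time_s: 3.2
tcp_pos: [341.6, -441.0, 222.8]
eef_rot: [[0.958, 0.286, 0.0], [0.286, -0.958, -0.001], [0.0, 0.001, -1.0]]
contact_force: [-0.3, 0.1, 0.1]
opening: 0.632
grip_force: 0.0
time_s: 3.7
tcp_pos: [496.6, -260.6, 222.9]
eef_rot: [[0.958, 0.286, 0.001], [0.286, -0.958, -0.001], [0.0, 0.001, -1.0]]
contact_force: [0.5, -0.8, -0.8]
opening: 0.171
grip_force: 0.0
time_s: 4.4
tcp_pos: [614.7, -117.3, 134.2]
eef_rot: [[0.99, -0.138, -0.012], [-0.138, -0.99, 0.002], [-0.012, -0.001, -1.0]]
contact_force: [-1.5, 0.2, 0.3]
opening: 0.003
grip_force: 0.0
turn [-0.     0.008  0.001] shift [ 0.021  0.001 -0.029] tcp [ 614.7 -117.3  134.2] yaw -7.9 F [-1.5  0.2  0.3] t 4.4 open 0.0030408198441046726
```

```bash
python3 -m crank '[[[0,0,0],[-0.1,0,0],-1],[[0,0,0],[-0.185,0,0],-1],[[0,0,0],[-0.25,0,0.015],-1],[[0,0,0],[-0.305,0,0.04],-1],[[0,0,0],[-0.345,0,0.07],-1],[[0,0,0],[-0.385,0,0.1],-1],[[0,0,0],[-0.45,0,0.17],-1],[[0,0,0],[-0.495,0,0.235],-1]]'
python3 - <<'E'
from h import *
p=cam('scene');cv2.imwrite('pics/d.png',cv2.resize(p['image'][120:300,160:400],(640,480),interpolation=3))
print(manip.mark_of('leaf_edge',p)[:1])
E
```

```text
time_s: 5.2
tcp_pos: [520.9, -104.5, 94.1]
eef_rot: [[0.99, -0.139, 0.001], [-0.139, -0.99, -0.001], [0.001, 0.0, -1.0]]
contact_force: [0.3, 0.1, 1.4]
opening: 0.003
grip_force: 0.9
[{'at': [266.7, 250.3], 'score': 0.58}]
```

View pics/d.png

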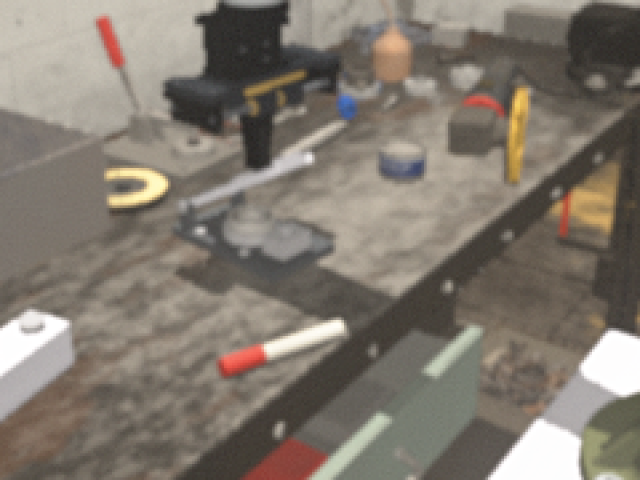

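The leaf is at about 0.5 rad, free edge near (305,158) in the crop, and going down. I'll go to the pin while it sinks.

```bash
python3 w.py 523.3 258.5 130 -8;  python3 w.py 523.3 258.5 51 -8
```

```text
turn [0.    0.003 0.   ] shift [-0.229 -1.799 -0.189] tcp [ 518.5 -104.2   92.1] yaw -8.0 F [-0.4  0.1  1.2] t 5.3 open 0.0009356289370549711
turn [0.    0.003 0.   ] shift [-0.227 -1.799  0.206] tcp [ 518.5 -104.2   92.1] yaw -8.0 F [-0.4  0.1  1.2] t 5.3 open 0.0009356289370549711
```

```bash
python3 -m crank '[[[0,0,0],[0,0,-0.19],-1],[[0,0,0],[-0.03,-0.24,-0.19],-1],[[0,0,0],[-0.06,-0.48,-0.19],-1],[[0,0,0],[-0.09,-0.72,-0.19],-1],[[0,0,0],[-0.115,-0.9,-0.19],-1]]'; python3 -m crank '[[[0,0,0],[-0.03,-0.24,0],-0.1],[[0,0,0],[-0.06,-0.48,0],-0.1],[[0,0,0],[-0.09,-0.72,0],-0.1],[[0,0,0],[-0.115,-0.9,0],-0.1],[[0,0,0],[-0.115,-0.9,0],-0.1],[[0,0,0],[-0.115,-0.9,0],-0.1]]'
python3 - <<'E'
from h import *
np.set_printoptions(precision=1,suppress=True)
p=cam('scene');q=cam('top')
a=cv2.resize(p['image'][150:290,110:320],(600,400),interpolation=3);b=cv2.resize(q['image'][130:230,140:320],(720,400),interpolation=3)
cv2.imwrite('pics/e1.png',a);cv2.imwrite('pics/e2.png',b[:,240:])
for k in('leaf_hole','leaf_edge','pin_grip','base_hole','jig'):
    r=[(x,manip.mark_of(k,x)) for x in(p,q)]
    print(k,[(np.array(m[0]['at']),round(m[0]['score'],2)) for x,m in r if m], tri([(x,m[0]['at']) for x,m in r]) if all(m for _,m in r) else '', [atz(x,m[0]['at'],52) for x,m in r if m])
E
python3 w.py 523.3 258.5 51 -8
```

```text
time_s: 5.8
tcp_pos: [523.5, 80.6, 132.6]
eef_rot: [[0.991, -0.136, 0.001], [-0.136, -0.991, 0.001], [0.001, -0.001, -1.0]]
contact_force: [0.6, 0.3, 0.2]
opening: 0.002
grip_force: 0.0
time_s: 6.4
tcp_pos: [525.4, 259.6, 131.7]
eef_rot: [[0.991, -0.136, -0.0], [-0.136, -0.991, 0.0], [-0.0, -0.0, -1.0]]
contact_force: [0.2, -1.0, 0.9]
opening: 0.419
grip_force: 0.0
leaf_hole [(array([269.3, 197.6]), 0.66), (array([272.2, 199.7]), 0.66)] (array([ 475.5, -100.2,   59.3]), [5.1, 5.1]) [array([ 480.2, -115.4,   52. ]), array([480.2, -97.5,  52. ])]
leaf_edge [(array([273.4, 204.1]), 0.97), (array([270.7, 205.9]), 0.78)] (array([457.4, -95.6,  45.6]), [4.5, 4.5]) [array([446. , -87.2,  52. ]), array([460.7, -92.9,  52. ])]
pin_grip [(array([149.7, 248.3]), 0.61)]  [array([542.6, 257.8,  52. ])]
base_hole [(array([266.9, 204.9]), 0.66), (array([275.5, 203. ]), 0.67)] (array([ 475.3, -105.6,   33.7]), [5.2, 5.2]) [array([457.7, -72.7,  52. ]), array([ 469.9, -107.9,   52. ])]
jig [(array([254.5, 209. ]), 0.64)]  [array([470.3, -33.1,  52. ])]
turn [ 0. -0.  0.] shift [-0.011  0.001  0.403] tcp [525.4 258.4 131.6] yaw -8.0 F [ 0.4 -0.3 -0.6] t 7.0 open 0.4504539149487636
```

View pics/e1.png

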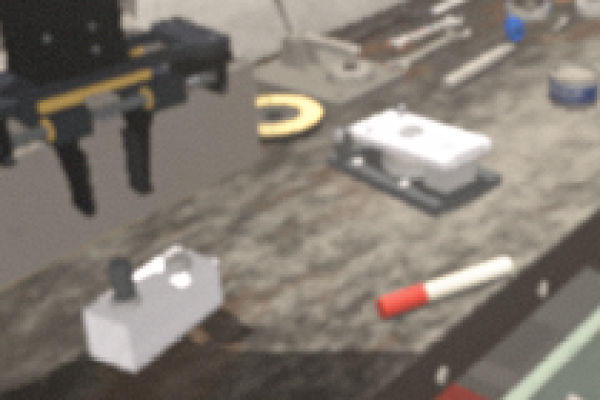

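View pics/e2.png

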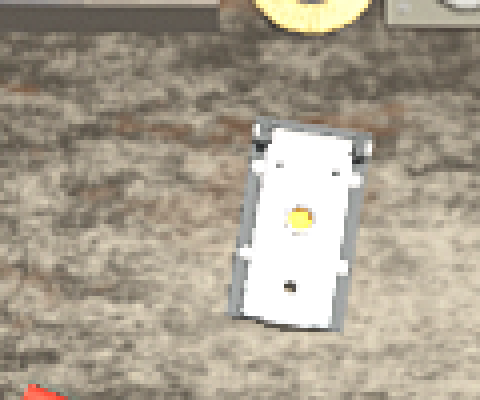

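The leaf is down on the bearing, with the hole at about (290,286) in the top crop. The gripper is open above the pin, so I'll descend and grip.

```bash
python3 -m crank '[[[0,0,0],[-0.011,0,0.15],-0.1],[[0,0,0],[-0.011,0,0.28],-0.1],[[0,0,0],[-0.011,0,0.36],-0.1],[[0,0,0],[-0.011,0,0.4],-0.1],[[0,0,0],[-0.011,0,0.4],-0.1],[[0,0,0],[-0.011,0,0.4],-1],[[0,0,0],[-0.011,0,0.4],-1],[[0,0,0],[-0.011,0,0.4],-1]]' 45;python3 -m crank '[[[0,0,0],[0,0,0],-1],[[0,0,0],[0,0,0],-1],[[0,0,0],[0,0,0],-1]]'
python3 - <<'E'
from h import *
q=cam('top');cv2.imwrite('pics/f_top.png',q['image'])
print('hole',atz(q,(272,201.1),52), 'cam',np.array(ray(q,(256,192))[0]))
print(proj(q,[475,-98.5,52]))
E
```

```text
time_s: 7.8
tcp_pos: [524.0, 259.4, 52.6]
eef_rot: [[0.99, -0.139, 0.002], [-0.139, -0.99, 0.001], [0.002, -0.001, -1.0]]
contact_force: [0.5, 0.3, 0.7]
opening: 0.262
grip_force: 0.5
time_s: 8.1
tcp_pos: [524.2, 261.1, 52.9]
eef_rot: [[0.99, -0.138, 0.003], [-0.138, -0.99, 0.003], [0.003, -0.004, -1.0]]
contact_force: [1.5, 5.3, 4.0]
opening: 0.192
grip_force: 44.9
hole [475.80792159 -96.92131596  52.        ] cam [ 380.52664798  -57.8445646  1427.37661214]
[272.50241845 201.35971306]
```

```bash
python3 -m crank '[[[0,0,0],[0,0,-0.06],-1],[[0,0,0],[0,0,-0.15],-1],[[0,0,0],[0,0,-0.3],-1],[[0,0,0],[0,0,-0.45],-1],[[0,0,0],[0,0,-0.5],-1]]'; python3 w.py 475.3 -97.5 140 -8
```

```text
time_s: 8.65
tcp_pos: [524.2, 258.4, 153.8]
eef_rot: [[0.99, -0.139, 0.003], [-0.139, -0.99, -0.001], [0.003, 0.0, -1.0]]
contact_force: [1.3, -0.3, -0.1]
opening: 0.197
grip_force: 44.9
turn [ 0.    -0.002 -0.   ] shift [0.006 1.796 0.07 ] tcp [524.2 258.4 153.8] yaw -8.0 F [ 1.3 -0.3 -0.1] t 8.65 open 0.19665950983144206
```

```bash
python3 -m crank '[[[0,0,0],[0,0.22,0],-1],[[0,0,0],[0,0.44,0.02],-1],[[0,0,0],[0,0.66,0.04],-1],[[0,0,0],[0.003,0.9,0.07],-1]]'; python3 -m crank '[[[0,0,0],[0,0.22,0],-1],[[0,0,0],[0,0.44,0],-1],[[0,0,0],[0,0.66,0],-1],[[0,0,0],[0,0.8,0],-1],[[0,0,0],[0.003,0.896,0],-1],[[0,0,0],[0.003,0.896,0],-1],[[0,0,0],[0.003,0.896,0],-1]]'
python3 - <<'E'
from h import *
np.set_printoptions(precision=1,suppress=True)
p=cam('scene');q=cam('top')
s=manip.sense();t=np.array(s['tcp_pos']);print(t,s['contact_force'])
for k in('pin_tip','pin_collar','pin_grip','leaf_hole'):
    r=[(x,manip.mark_of(k,x)) for x in(p,q)]
    print(k,[[(np.array(i['at']),round(i['score'],2)) for i in m[:2]] for x,m in r])
print('pred tip, collar, tcp, knobc',*[proj(p,t+[0,0,d]) for d in(-49.8,-10.8,0,11.2)],'hole',proj(p,[475.3,-97.5,51]))
a=p['image'][130:230,220:320];cv2.imwrite('pics/g.png',cv2.resize(a,(600,600),interpolation=3))
E
```

```text
time_s: 9.05
tcp_pos: [497.3, 78.4, 136.2]
eef_rot: [[0.99, -0.138, -0.002], [-0.138, -0.99, -0.001], [-0.002, 0.001, -1.0]]
contact_force: [1.1, -0.0, -0.1]
opening: 0.194
grip_force: 44.9
time_s: 9.75
tcp_pos: [473.6, -96.8, 136.5]
eef_rot: [[0.99, -0.14, -0.002], [-0.14, -0.99, 0.001], [-0.002, -0.0, -1.0]]
contact_force: [-0.0, 0.6, -0.6]
opening: 0.193
grip_force: 44.9
[474.3 -95.6 137. ] [ 0.2  0.  -0.2]
pin_tip [[(array([261.9, 189.3]), 0.52)], []]
pin_collar [[(array([262.7, 177.4]), 0.66), (array([267.7, 170.9]), 0.51)], []]
pin_grip [[(array([264. , 172.7]), 0.52)], []]
leaf_hole [[(array([270. , 200.7]), 0.82), (array([170.5, 237.4]), 0.31)], []]
pred tip, collar, tcp, knobc [266.8 189.1] [266.7 176.1] [266.6 172.4] [266.6 168.6] hole [267.  200.5]
```

View pics/g.png

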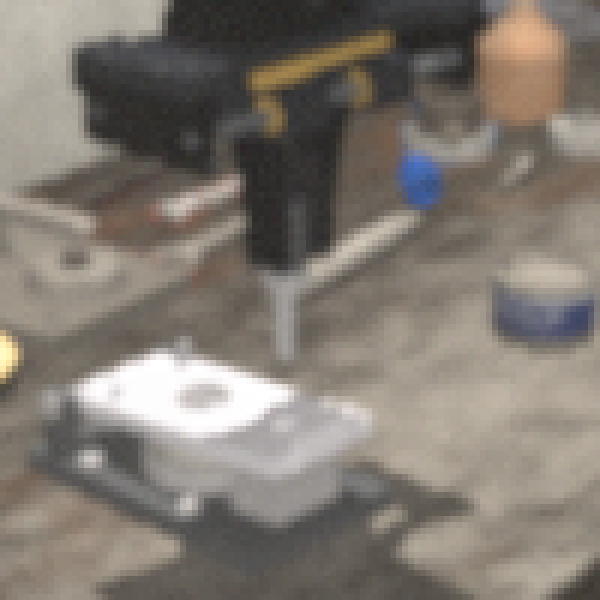

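The pin hangs above the leaf hole, tip at about (286,359) and hole at about (283,425) in the crop, so it's within about 1.5 mm. I'll lower it gently and feel for the hole.

```bash
python3 w.py 476.5 -97 106 -8; python3 w.py 476.5 -97 96 -8
```

```text
turn [0.    0.    0.001] shift [0.009 0.    0.158] tcp [474.7 -96.7 137.5] yaw -7.9 F [ 0.9  0.6 -0.5] t 10.25 open 0.19234124324984928
turn [0.    0.    0.001] shift [0.009 0.    0.208] tcp [474.7 -96.7 137.5] yaw -7.9 F [ 0.9  0.6 -0.5] t 10.25 open 0.19234124324984928
```

```bash
python3 -m crank '[[[0,0,0],[0.009,0,0.08],-1],[[0,0,0],[0.009,0,0.16],-1],[[0,0,0],[0.009,0,0.16],-1],[[0,0,0],[0.009,0,0.16],-1]]'; python3 -m crank '[[[0,0,0],[0,0,0.02],-1],[[0,0,0],[0,0,0.035],-1],[[0,0,0],[0,0,0.05],-1],[[0,0,0],[0,0,0.05],-1],[[0,0,0],[0,0,0.05],-1]]'; python3 -m crank '[[[0,0,0],[0,0,0],-1]]'
```

```text
time_s: 10.65
tcp_pos: [476.3, -97.1, 105.7]
eef_rot: [[0.99, -0.138, -0.0], [-0.138, -0.99, 0.0], [-0.0, -0.0, -1.0]]
contact_force: [0.7, -0.1, -0.6]
opening: 0.192
grip_force: 44.9
time_s: 11.15
tcp_pos: [476.4, -97.2, 95.6]
eef_rot: [[0.99, -0.139, -0.0], [-0.139, -0.99, -0.0], [-0.0, 0.0, -1.0]]
contact_force: [0.0, -0.8, -1.4]
opening: 0.195
grip_force: 44.9
time_s: 11.25
tcp_pos: [476.5, -97.3, 95.7]
eef_rot: [[0.99, -0.139, 0.0], [-0.139, -0.99, -0.0], [0.0, 0.0, -1.0]]
contact_force: [-0.4, -0.1, 0.2]
opening: 0.196
grip_force: 44.9
```

```bash
python3 -m crank '[[[0,0,0],[0,0,0.03],-1],[[0,0,0],[0,0,0.06],-1],[[0,0,0],[0,0,0.06],-1]]'; python3 -m crank '[[[0,0,0],[0,0,0.015],-1],[[0,0,0],[0,0,0.03],-1],[[0,0,0],[0,0,0.03],-1],[[0,0,0],[0,0,0.03],-1]]'
```

```text
time_s: 11.55
tcp_pos: [475.5, -97.1, 82.3]
eef_rot: [[0.99, -0.139, -0.002], [-0.139, -0.99, 0.001], [-0.002, -0.0, -1.0]]
contact_force: [-0.2, 0.1, -0.1]
opening: 0.191
grip_force: 44.9
time_s: 11.95
tcp_pos: [476.4, -97.2, 77.5]
eef_rot: [[0.99, -0.138, -0.0], [-0.138, -0.99, -0.0], [-0.0, 0.0, -1.0]]
contact_force: [-0.8, 0.7, -0.5]
opening: 0.195
grip_force: 44.9
```

```bash
python3 -m crank '[[[0,0,0],[0,0,0.02],-1],[[0,0,0],[0,0,0.04],-1],[[0,0,0],[0,0,0.06],-1],[[0,0,0],[0,0,0.06],-1],[[0,0,0],[0,0,0.06],-1]]'; python3 -m crank '[[[0,0,0],[0,0,0.02],-1],[[0,0,0],[0,0,0.035],-1],[[0,0,0],[0,0,0.035],-1],[[0,0,0],[0,0,0.035],-1]]'
python3 - <<'E'
from h import *
p=cam('scene');cv2.imwrite('pics/i.png',cv2.resize(p['image'][130:230,220:320],(600,600),interpolation=3))
E
```

```text
time_s: 12.45
tcp_pos: [476.3, -97.2, 65.3]
eef_rot: [[0.99, -0.139, -0.0], [-0.139, -0.99, 0.0], [-0.0, -0.0, -1.0]]
contact_force: [-0.8, 1.1, 0.1]
opening: 0.195
grip_force: 44.9
time_s: 12.85
tcp_pos: [476.4, -97.3, 58.5]
eef_rot: [[0.99, -0.139, -0.0], [-0.139, -0.99, -0.0], [-0.0, 0.0, -1.0]]
contact_force: [-2.0, -0.0, 1.8]
opening: 0.192
grip_force: 44.9
```

View pics/i.png

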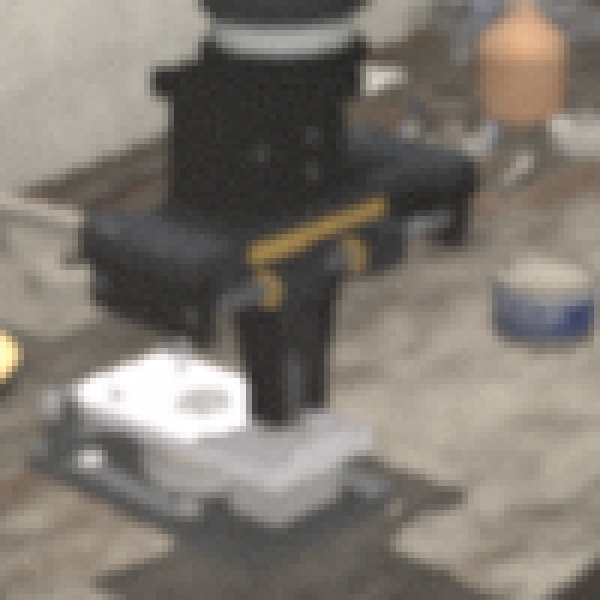

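The pin is in both holes, with the collar at about (275,420) reaching the leaf and the force starting to rise. I'll raise the grip and press the leaf shut.

```bash
python3 -m crank '[[[0,0,0],[0,0,0.01],-1],[[0,0,0],[0,0,0.02],-1],[[0,0,0],[0,0,0.02],-1],[[0,0,0],[0,0,0.02],-1]]' 60;python3 -m crank '[[[0,0,0],[0,0,0.01],-1],[[0,0,0],[0,0,0.01],-1],[[0,0,0],[0,0,0.01],-1]]'; python3 -m crank '[[[0,0,0],[0,0,0.01],-1],[[0,0,0],[0,0,0.01],-1],[[0,0,0],[0,0,0.01],-1]]'
```

```text
time_s: 13.3
tcp_pos: [476.3, -97.2, 54.7]
eef_rot: [[0.99, -0.139, -0.0], [-0.139, -0.99, -0.0], [-0.0, 0.0, -1.0]]
contact_force: [-2.4, 0.6, 4.7]
opening: 0.19
grip_force: 59.8
time_s: 13.6
tcp_pos: [476.3, -97.2, 53.5]
eef_rot: [[0.99, -0.139, -0.001], [-0.139, -0.99, -0.0], [-0.0, 0.001, -1.0]]
contact_force: [-6.4, 0.8, 11.0]
opening: 0.191
grip_force: 59.8
time_s: 13.9
tcp_pos: [476.4, -97.2, 53.3]
eef_rot: [[0.99, -0.139, -0.001], [-0.139, -0.99, -0.001], [-0.001, 0.001, -1.0]]
contact_force: [-10.7, 2.8, 26.3]
opening: 0.191
grip_force: 59.8
```

```bash
python3 -m crank '[[[0,0,0],[-0.005,0,0],-1],[[0,0,0],[-0.005,0,0],-1],[[0,0,0],[-0.005,0,0],-1],[[0,0,0],[-0.005,0,0],-1]]'
python3 - <<'E'
from h import *
p=cam('scene');q=cam('top')
cv2.imwrite('pics/j.png',cv2.resize(p['image'][165:225,220:300],(800,600),interpolation=3))
for n,x in(('s',p),('t',q)):
  for k in('leaf_edge','leaf_hole','pin_collar'): print(n,k,[(np.round(r['at'],1),round(r['score'],2)) for r in manip.mark_of(k,x)[:1]])
e=np.array([.990,-.140]);h=np.array([593.7,-115.2])
for th in(0,.07): print(th,*[proj(p,[*(h-e*(146*np.cos(th)))+np.array([.14,.99])*w,39+146*np.sin(th)+5]) for w in(33,-33)])
E
```

```text
time_s: 14.3
tcp_pos: [476.3, -97.2, 53.3]
eef_rot: [[0.99, -0.138, 0.001], [-0.138, -0.99, -0.001], [0.001, 0.001, -1.0]]
contact_force: [-8.2, 2.3, 22.2]
opening: 0.191
grip_force: 59.8
s leaf_edge [(array([273.6, 209.8]), 0.82)]
s leaf_hole [(array([268.9, 201.4]), 0.96)]
s pin_collar [(array([263.9, 202.8]), 0.38)]
t leaf_edge []
t leaf_hole []
t pin_collar []
0 [265.80359462 209.28074056] [281.92374096 201.69318986]
0.07 [265.67226174 205.90186317] [281.8606035  198.41974984]
```

View pics/j.png

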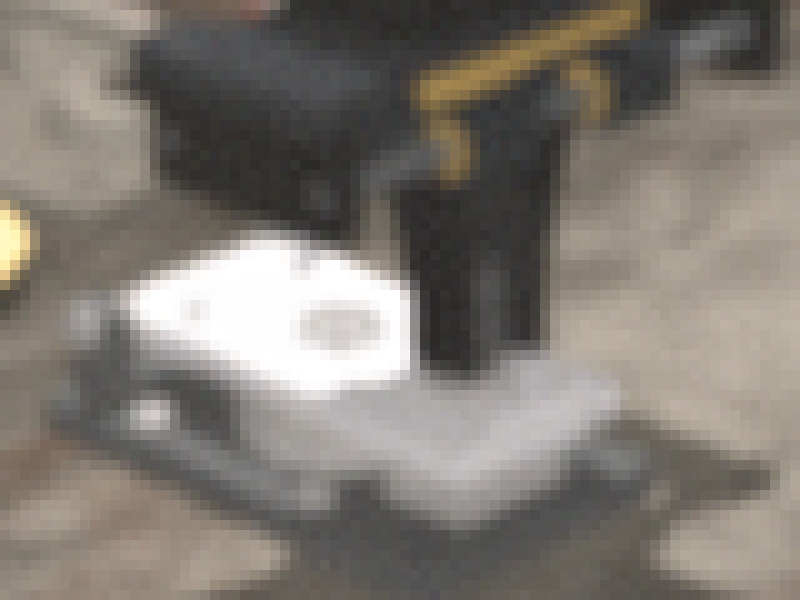

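The leaf is down flat, its near corner at about (455,465) in the crop, which matches the fully shut prediction. The pin is seated, and the arm has met a hard stop at about 22 N.

```bash
python3 -m crank '[[[0,0,0],[0,0,0],-1],[[0,0,0],[0,0,0],-1],[[0,0,0],[0,0,0],-1]]' && python3 -c "
from rig import manip
print(manip.sign_off())"
```

```text
time_s: 15.0
tcp_pos: [476.3, -97.2, 53.3]
eef_rot: [[0.99, -0.139, 0.001], [-0.139, -0.99, -0.001], [0.001, 0.001, -1.0]]
contact_force: [-8.5, 1.7, 21.9]
opening: 0.188
grip_force: 59.8
the job is handed in; nothing more can be done
None
```

I handed the job in at 15 s: by camera and force readings the leaf is shut, the pin is through both holes with its collar on the leaf, and the gripper is still pressing down at about 22 N; the sign-off returned no verdict.

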